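# Mount an empty bobbin on the coil winder

### The arm

A 7-joint arm with a two-finger parallel gripper is mounted at the origin on a cart in front of the work surface, level with it; the furniture and walls round the work are solid. World frame = base frame: x ahead of the robot, y to its left, z up, the work surface at z = 0. Lengths are in m, angles in rad, forces in N, time in s.
With the tool pointing down it reaches from about 0.4 to 0.85 m from the base axis. Payload 4.5 kg.
Tool frame: the origin (TCP) lies at the very end of the fingers, on their centre line; the grasp point (between the pads) lies 19 mm behind it (r.grip_point_offset is the distance from the TCP to the grasp point, in m); z points along the fingers, y is the line along which they close (so a half turn about z gives the same grasp; the last joint's range is limited). The gripper opens to 88 mm and grips with 3 to 60 N. Pads are 18 mm wide; open, the fingers measure 123 mm over their backs; the gripper's body (75 mm by 187 mm) begins 45 mm behind the grasp point.
Start: joints at [-1.19, 0.689, -0.195, 1.565, 0.157, 0.902, -0.215], TCP at [0.212, 0.588, 0.211] pointing down, gripper open.
Joint ranges: [-3.01, 3.01], [-0.46, 2.08], [-1.47, 1.51], [0.13, 2.56], [-1, 4.14], [0.04, 2.09], [-2.66, 2.66]. Speed limits (rad/s): [2.57, 2.57, 3.14, 3.14, 3.14, 3.14, 3.14].

### API

Orientations are given as a unit quaternion [x, y, z, w].
In Python, from plant import r gives the robot as it stands.
- The arm moves only by the tool carry_out, never from a script. Its argument "rows" is a list of rows, each a list of 3 entries, a list of its own where there are three numbers: the shift along the tool's x, y, z in cm, then the turn, a rotation vector about the tool's x, y, z in degrees, then the closure, from 0 (fully open) to 1 (shut). A call has 1 to 12 rows; each row is the pose to reach, as a shift and turn from the pose commanded when the call began, along the tool's axes at that moment; what a row does not reach only later rows make up. A row lasts 1/10 s, in which the tool goes at most 50 mm and 8.59 degrees, less where a joint would pass 70% of its speed; a pose out of reach is approached as far as the arm can. A call with a gripper value outside its range is refused whole. The fingers move at their own pace and stop on an object; "newtons" is the grip in N (left out, the last holds). Time passes only in rows, so rows that repeat a pose let the fingers close. It gives the time, the measured TCP pose, the force, the opening and the grip force at its end, in the units of the state.
- r.get_state(): the state, without advancing time (a new reading comes with each control period).
- r.snapshot(name): name is "scene" or "side" or "wrist"; returns a dict with "image" (400x640x3 uint8, red, green, blue), "fx", "fy", "cx", "cy" (pixels), "pose" (4x4, takes a point from camera to world coordinates). Camera axes: x right, y up, looking along -z (the intrinsics and any distortion apply to the point x, -y, -z); pixel columns grow to the right and rows downward; lengths in m; the calibration is good to about 2 mm. The wrist camera is an equidistant fisheye: a pixel r from the principal point sees the ray r / f radians off the axis. A picture is of the moment at which its call begins. There is no depth.
- r.finish_job(): hands the job in; it is judged then, once.
The state is a dict: "clock": time; "q": joint angles; "qd": joint speeds; "joint_torque": joint torques, N m; "tool_pos": TCP position; "eef_rot": TCP orientation; "contact_force": force on the tool from outside, world axes, zero at the start; "moment": the same for the moment, N m; "opening": opening from 0.0 (shut) to 1.0 (fully open); "finger_force": force on a finger pad.
Only numpy, scipy, OpenCV 4.12 (cv2) and the standard library are available. Lean on these libraries where they do the work, as an engineer would, in place of code of your own. Each camera call takes 0.05 s, during which the arm holds its last target. There are 200 camera calls.

### The job

Put the empty white bobbin on the spindle of the coil winder: with the spindle inside its bore, turn the bobbin under light pressure until the slots under its foot drop over the drive bar and it sits fully home, forcing nothing. Then let go of it and swing the keeper arm fully shut over its top, and leave the other things on the bench where they are.

Things in the scene. Friction and masses are not known exactly. Their poses are not given: they have to be found in the camera images.
- bobbin: The empty bobbin: white plastic coil former without wire, 60 mm tall, 90 g, upright on the bench (its twin full of copper wire stays put). Origin: centre of its underside, z up. From below: foot 50 mm wide, 8 mm high; flange 60 mm wide, 8 to 12 mm up; core 30 mm wide; flange 60 mm wide, 28 to 32 mm up; plain round boss 32 mm wide, 32 to 60 mm up. Bore of 18.5 mm right through.
- bobbin_boss (a point): Where the empty bobbin is gripped: on its axis, in the middle of the round boss (32 mm diameter, 28 mm high), 46 mm above its underside and 14 mm above the upper flange. Same axes as the bobbin.
- bobbin_foot (a point): Centre of the underside of the bobbin's foot. Two crossed drive slots, 9 mm wide, 8 mm deep, open downward, cut through the foot along the bobbin's own x and y axes, so that it fits over the drive bar in four positions, 90 degrees apart; in between, it rides on top of the bar.
- winder: The coil winder: grey box fixed to the bench, 130 x 184 mm, 44 mm high, display and controls at its front. Origin on the bench under the spindle's axis; z up, -x to its front, -y to the keeper's post; the box spans y -112 to +72 mm, x -65 to +65 mm. A wire eyelet stands at x +50, y +60 mm, 80 mm high.
- seat (a point): On the spindle's axis, in the plane of its steel seat plate (55 mm diameter), 52 mm above the bench; axes as the winder. Across the plate lies the drive bar, centred, 44 mm long, 6 mm wide, 7 mm high: a bobbin riding on the bar has its foot 7 mm above the seat, one that is home has its foot flat on the seat.
- spindle_tip (a point): Top of the upright spindle, 46 mm above the seat; 16 mm diameter, last 10 mm tapered to 9 mm. Spindle, bar and plate turn as one and may stand at any angle; this angle is not reported (this point's axes are the winder's). A brake of about 0.15 N m holds them: a bobbin turned while pressed on the bar with more than about 15 N takes them along.
- keeper (a joint): Angle of the keeper arm about its upright post: 0 = shut, its pad over the spindle's axis; 1.0 to 1.35 at the start = open, swung toward the winder's front; stop at 1.5. Opens counter-clockwise seen from above. About 0.06 N m of friction; it stays where it is left.
- keeper_pivot (a point): Axis of the keeper's upright post (16 mm diameter), at the underside of the arm, 118 mm above the bench, 88 mm from the spindle's axis on the winder's -y side.
- keeper_knob (a point): Middle of the black upright knob at the end of the keeper arm: 17 mm diameter, 27 mm tall, 144 mm above the bench, 88 mm from the post's axis, 19 mm above the top of the flat aluminium arm. The white pad under it (26 mm diameter, underside 114 mm above the bench) passes 2 mm above the top of a bobbin that is home and strikes the side of one that is not.
- wound_coil: Bystander: a finished coil, the same white bobbin full of copper wire, 60 mm diameter, 60 mm tall, upright; origin at the centre of its underside.
- tape_white: Bystander: roll of white tape lying flat, 80 x 84 x 19 mm; origin at the centre of its underside.
- cutters: Bystander: red-handled side cutters lying flat, 55 x 154 x 14 mm; origin at the centre of the underside.
- screwdriver: Bystander: red screwdriver lying flat, 26 x 204 x 25 mm; origin at the centre of the underside.
Not all that is in view belongs to the job. Leave any blue look-alike of the bobbin alone.

How it is judged:
By the outcome, as a careful person would: the job done as asked, in the order asked, and still so for the second after the job is handed in, with the robot touching nothing.
It also fails if it takes over 72 s, if anything falls off the work surface, if the arm or the gripper's body presses on something with over 40 N, if the wrist force passes 120 N, or if a joint passes its speed limit or range.

## Working session

There is one attempt and no reset: what is moved stays moved. The work goes in short steps, Python scripts to look and compute and a tool call to move; the robot and the scene stay as the last step left them, time stands still between calls to the robot, and variables do not carry over. Pictures are saved under pics/ and viewed, at most 10 in all, crops included, and the job is handed in when it is done.

Besides the shell and the picture viewer there is one more tool, called after "Call:" as name(argument=value, ...), one argument or row to a line, values as JSON. carry_out: Moves the arm, as the interface text tells. Its arguments: {"type":"object","properties":{"rows":{"type":"array"},"newtons":{"type":"number"}},"required":["rows"]}

```bash
mkdir -p pics; cat > h.py <<'E'
import numpy as np, cv2
from plant import r
from scipy.spatial.transform import Rotation as R
def snap(n,f=None):
    s=r.snapshot(n)
    if f: cv2.imwrite('pics/'+f,s['image'][:,:,::-1])
    return s
def ray(s,u,v,fish=False):
    x=(u-s['cx'])/s['fx'];y=(v-s['cy'])/s['fy']
    if fish:
        t=np.hypot(x,y);k=np.sin(t)/t if t>1e-9 else 1
        d=np.array([x*k,-y*k,-np.cos(t)])
    else: d=np.array([x,-y,-1.])
    P=np.array(s['pose']);d=P[:3,:3]@d
    return P[:3,3],d/np.linalg.norm(d)
def plane(s,u,v,z,fish=False):
    o,d=ray(s,u,v,fish);return o+d*(z-o[2])/d[2]
def proj(s,p,fish=False):
    P=np.array(s['pose']);c=P[:3,:3].T@(np.array(p)-P[:3,3]);x,y,z=c[0],-c[1],-c[2]
    if fish:
        t=np.arctan2(np.hypot(x,y),z);k=t/max(np.hypot(x,y),1e-9)
    else:k=1/z
    return np.array([s['cx']+s['fx']*x*k,s['cy']+s['fy']*y*k])
def tool(p):
    "world point -> shift in tool axes (cm)"
    st=r.get_state();return 100*R.from_quat(st['eef_rot']).inv().apply(np.array(p)-st['tool_pos'])
E
python3 - <<'E'
from h import *
a=snap('scene','a.png');b=snap('side','b.png');c=snap('wrist','c.png')
for s in(a,b,c):print(s['fx'],s['fy'],s['cx'],s['cy'],np.round(s['pose'],3).tolist(),[k for k in s])
st=r.get_state();print({k:np.round(v,3).tolist() for k,v in st.items()}, r.grip_point_offset)
cv2.imwrite('pics/abc.png',np.vstack([a['image'],b['image']])[:,:,::-1])
E
```

```text
501.2840423625094 501.2840423625094 316.3677893909323 194.4564500106638 [[-0.76, 0.28, -0.586, -0.448], [-0.65, -0.312, 0.694, 1.053], [0.011, 0.908, 0.419, 0.783], [0.0, 0.0, 0.0, 1.0]] ['image', 'fx', 'fy', 'cx', 'cy', 'pose']
419.2289308153873 419.2289308153873 322.38891060149507 201.48927950131818 [[0.961, 0.144, -0.236, 0.17], [-0.275, 0.451, -0.849, -1.222], [-0.016, 0.881, 0.473, 0.766], [0.0, 0.0, 0.0, 1.0]] ['image', 'fx', 'fy', 'cx', 'cy', 'pose']
309.70691628693146 309.70691628693146 324.0410216722164 195.7139830192537 [[0.34, -0.898, -0.278, 0.14], [0.94, 0.324, 0.103, 0.614], [-0.002, -0.296, 0.955, 0.384], [0.0, 0.0, 0.0, 1.0]] ['image', 'fx', 'fy', 'cx', 'cy', 'pose']
{'clock': 0.15, 'q': [-1.19, 0.69, -0.195, 1.566, 0.157, 0.902, -0.215], 'qd': [-0.001, -0.003, -0.001, -0.002, -0.0, -0.001, -0.001], 'joint_torque': [-0.001, -52.786, -1.268, -15.359, -0.053, 0.004, 0.0], 'tool_pos': [0.212, 0.587, 0.211], 'eef_rot': [0.173, 0.985, -0.001, -0.0], 'contact_force': [-0.225, -0.985, 0.233], 'moment': [-0.009, 0.041, -0.04], 'finger_force': 0.0, 'opening': 0.999} 0.0187
```

View pics/a.png

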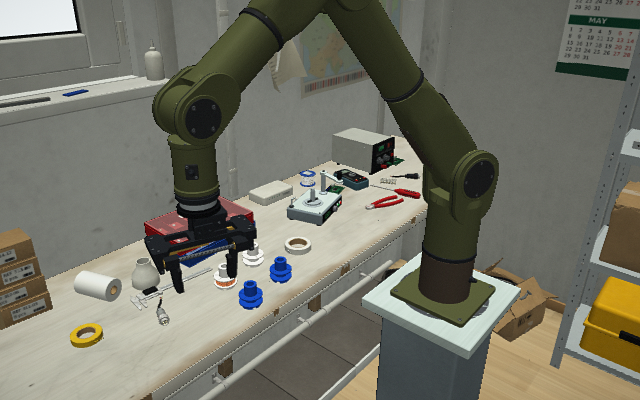

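View pics/b.png

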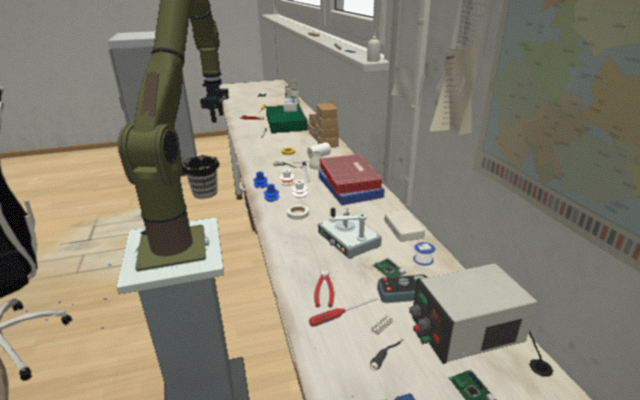

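Scene view: candidates for the bobbin are the white one at (252,252), the wound coil with copper at (225,278), the blue look-alikes at (250,295) and (280,270), the white tape roll at (298,245) and the blue/clear spool at (307,178). In the side view the white one is at about (300,187). By the description I choose the white one without copper. The winder is at (315,205). I'll check this in a close crop.

```bash
python3 - <<'E'
import cv2,numpy as np
a=cv2.imread('pics/a.png');b=cv2.imread('pics/b.png')
f=lambda i,u,v,w,h:cv2.resize(i[v:v+h,u:u+w],(400,300),interpolation=cv2.INTER_CUBIC)
cv2.imwrite('pics/d.png',np.vstack([np.hstack([f(a,200,225,120,90),f(a,270,160,100,75)]),np.hstack([f(b,240,160,80,60),f(b,310,195,80,60)])]))
E
```

```text
(no output)
```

View pics/d.png

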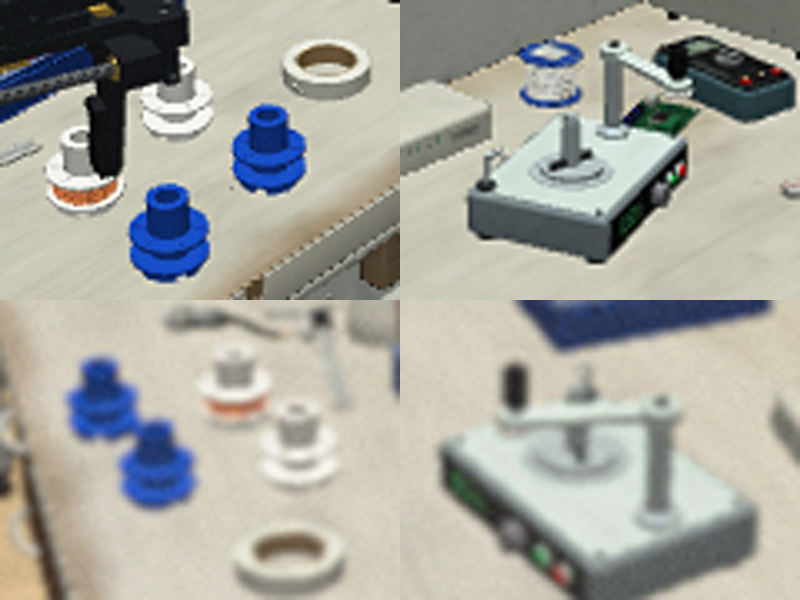

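View pics/c.png

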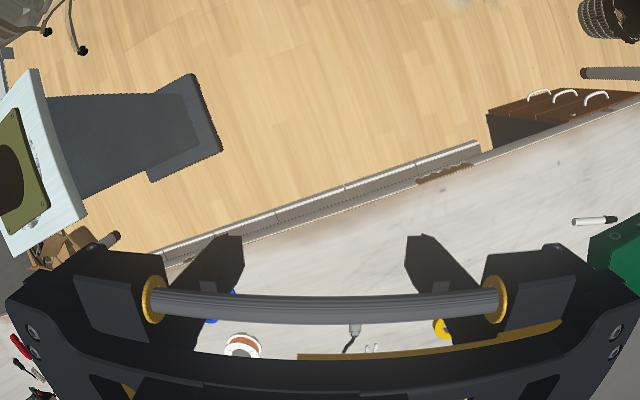

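The crop confirms it: the white bobbin without wire is at scene (253,252) and side (299,182). Its copper twin is to the left of it in both views. The keeper points to the front, and the spindle tip is at scene (312,189) and side (347,209).

```bash
python3 - <<'E'
from h import *
a=snap('scene');b=snap('side')
def tri(p,q):
    o,d=ray(a,*p);o2,e=ray(b,*q)
    t=np.linalg.lstsq(np.c_[d,-e],o2-o,rcond=None)[0]
    return np.round((o+d*t[0]+o2+e*t[1])/2,3),np.linalg.norm(o+d*t[0]-o2-e*t[1]).round(4)
for n,p,q,z in[('spin',(312.3,189.3),(346.6,208.6),.098),('knob',(339.5,172.5),(333,208),.157),('post',(323.3,172),(362,216),.125)]:
    print(n,tri(p,q),plane(a,*p,z).round(3),plane(b,*q,z).round(3))
print('bob',plane(a,253.1,252.6,.032),plane(b,299,181.6,.06))
print('coil',plane(b,286.5,171,.06),'blue',plane(b,260,173,.06),plane(b,271,185.5,.06))
print('coil scene',plane(a,223.5,265,.06),'tape',plane(b,298,212,.01))
E
```

```text
spin (array([ 0.556, -0.106,  0.101]), np.float64(0.0134)) [ 0.549 -0.104  0.098] [ 0.565 -0.092  0.098]
knob (array([ 0.492, -0.174,  0.154]), np.float64(0.0038)) [ 0.485 -0.167  0.157] [ 0.493 -0.176  0.157]
post (array([ 0.578, -0.196,  0.125]), np.float64(0.0009)) [ 0.577 -0.195  0.125] [ 0.579 -0.195  0.125]
bob [0.48145536 0.23040723 0.032     ] [0.48038259 0.23353246 0.06      ]
coil [0.45429182 0.3488016  0.06      ] blue [0.34634967 0.36279652 0.06      ] [0.36943791 0.23270871 0.06      ]
coil scene [0.45915328 0.35522122 0.06      ] tape [0.43995295 0.08606315 0.01      ]
```

Call:
carry_out(
  rows=[
    [[-8,-5,0],[0,0,-8],0],
    [[-12,-7,0],[0,0,-16],0],
    [[-16,-10,0],[0,0,-24],0],
    [[-20,-13,1],[0,0,-32],0],
    [[-24,-16,2],[0,0,-40],0],
    [[-28,-19,3],[0,0,-47],0],
    [[-32,-21,4],[0,0,-47],0],
    [[-36,-23,5],[0,0,-47],0],
    [[-37.4,-24.2,5],[0,0,-47],0],
    [[-37.4,-24.2,5],[0,0,-47],0],
    [[-37.4,-24.2,5],[0,0,-47],0],
    [[-37.4,-24.2,5],[0,0,-47],0],
  ],
)

```text
clock: 1.45
tool_pos: [0.4812, 0.2347, 0.1617]
eef_rot: [-0.236, 0.972, 0.001, 0.0]
contact_force: [-0.6, 1.3, -0.1]
opening: 0.997
finger_force: 0.0
```

```bash
python3 - <<'E'
from h import *
st=r.get_state();print(st['clock'],st['tool_pos'],st['eef_rot'],st['contact_force'])
c=snap('wrist','w1.png');a=snap('scene','a1.png');b=snap('side','b1.png')
print(proj(c,[.481,.232,.06],1),proj(c,[.552,-.105,.098],1))
im=c['image'][:,:,::-1]
cv2.imwrite('pics/w1z.png',cv2.resize(im,(800,500),interpolation=cv2.INTER_CUBIC))
E
```

```text
1.45 [0.4811556  0.23471964 0.16167737] [-2.35518720e-01  9.71869514e-01  7.55599227e-04  9.27166445e-05] [-0.55026577  1.3421893  -0.06613977]
[320.96766448 185.10942218] [ 23.70594764 119.23431748]
```

View pics/w1z.png

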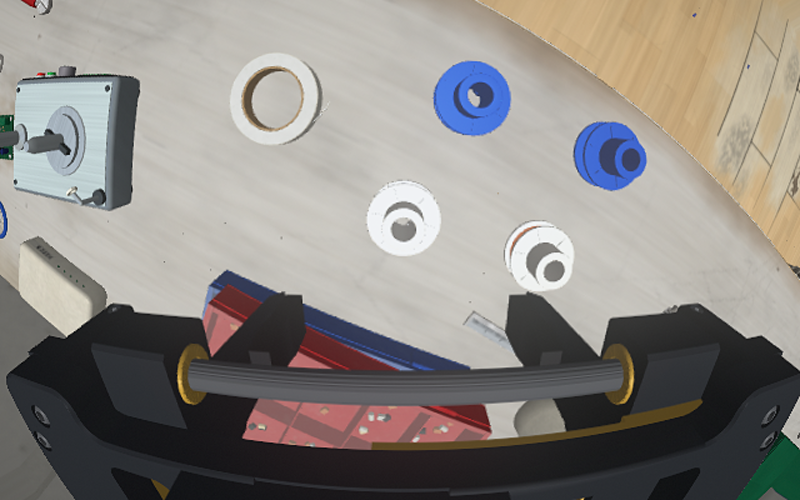

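Wrist view at zoom 1.25: white bobbin boss at (403,229), which matches the projection of my estimate. The copper coil is at (545,260), the blue ones are at (472,97) and (612,157), the tape is at (276,98) and the winder spindle is at (45,142). Next I'll look for the slot angle on the bobbin and refine the centre.

```bash
python3 - <<'E'
from h import *
w=cv2.imread('pics/w1.png');a=cv2.imread('pics/a1.png');b=cv2.imread('pics/b1.png')
def f(i,u,v,w,h,st=True):
    c=cv2.resize(i[v:v+h,u:u+w],(400,300),interpolation=cv2.INTER_CUBIC).astype(float)
    if st:
        c=np.clip((c-150)*255/105,0,255)
    return c.astype(np.uint8)
cv2.imwrite('pics/e.png',np.vstack([np.hstack([f(w,282,136,80,60),f(a,227,225,60,45)]),np.hstack([f(w,0,50,120,90,False),f(b,280,165,40,30)])]))
E
```

```text
(no output)
```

View pics/e.png

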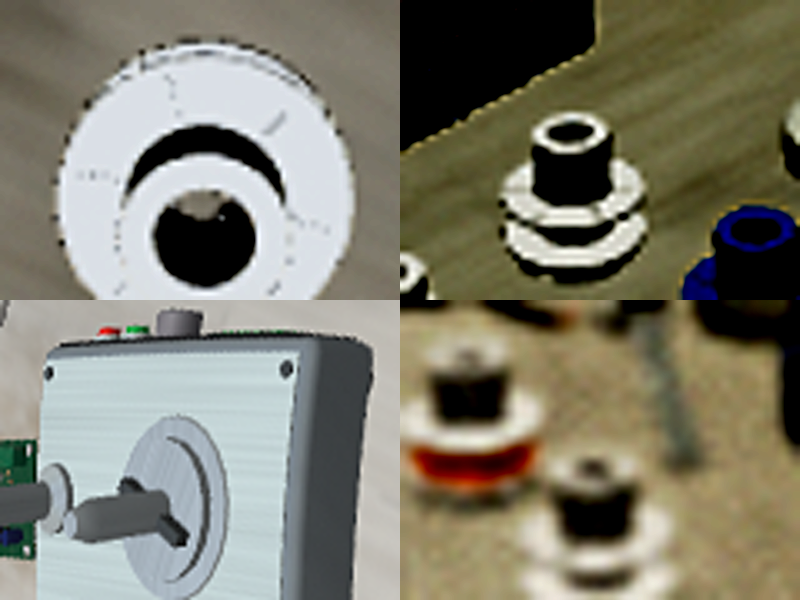

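The crop shows the bobbin bore at about wrist px (322.8,184.0) and the spindle tip at about (20,117.5). The winder bar runs diagonally across the plate. The flange marks don't give the slot angle clearly, so I'll search by turning.

```bash
python3 - <<'E'
from h import *
c=snap('wrist')
p=plane(c,322.8,184,.06,1);print(p,plane(c,19.8,117.5,.098,1))
# bore dark blob
g=cv2.cvtColor(c['image'],cv2.COLOR_RGB2GRAY)[172:200,305:342]
print(tool([p[0],p[1],.038]))
# lower edge points bar ends, crop coords
for u,v in[(127,485),(183,540)]:print(plane(c,u/3.333,50+(v-300)/3.333,.059,1))
E
```

```text
[0.47919939 0.2332433  0.06      ] [ 0.55361216 -0.11412181  0.098     ]
[ 0.24614776 -0.0503801  12.37372315]
[ 0.54714955 -0.1275271   0.059     ]
[ 0.55395315 -0.08607078  0.059     ]
```

Call:
carry_out(
  rows=[
    [[0.2,0,3],[0,0,0],0],
    [[0.25,-0.05,6],[0,0,0],0],
    [[0.25,-0.05,9],[0,0,0],0],
    [[0.25,-0.05,11],[0,0,0],0],
    [[0.25,-0.05,12.1],[0,0,0],0],
    [[0.25,-0.05,12.3],[0,0,0],0.2],
    [[0.25,-0.05,12.3],[0,0,0],0.5],
    [[0.25,-0.05,12.3],[0,0,0],0.8],
    [[0.25,-0.05,12.3],[0,0,0],0.8],
    [[0.25,-0.05,12.3],[0,0,0],0.8],
    [[0.25,-0.05,12.3],[0,0,0],0.8],
    [[0.25,-0.05,12.3],[0,0,0],0.8],
  ],
  newtons=20,
)

```text
clock: 2.85
tool_pos: [0.4801, 0.2315, 0.0386]
eef_rot: [-0.234, 0.972, 0.0, 0.0]
contact_force: [0.4, 0.3, 0.4]
opening: 0.39
finger_force: 0.0
```

Call:
carry_out(
  rows=[
    [[0,0,0],[0,0,0],0.8],
    [[0,0,0],[0,0,0],0.8],
    [[0,0,0],[0,0,0],0.8],
    [[0,0,-1],[0,0,0],0.8],
    [[0,0,-4],[0,0,0],0.8],
    [[0,0,-8],[0,0,0],0.8],
    [[0,0,-12],[0,0,0],0.8],
    [[0,0,-15],[0,0,0],0.8],
    [[0,0,-16],[0,0,0],0.8],
    [[0,0,-16],[0,0,0],0.8],
    [[0,0,-16],[0,0,0],0.8],
  ],
  newtons=20,
)

```text
clock: 3.95
tool_pos: [0.4794, 0.2309, 0.1976]
eef_rot: [-0.235, 0.972, -0.0, -0.001]
contact_force: [-0.8, -0.2, -0.3]
opening: 0.203
finger_force: 0.0
```

```bash
python3 - <<'E'
from h import *
st=r.get_state();print(st['tool_pos'],st['opening'],st['finger_force'])
# target: 8cm short of spindle on approach, high
print(tool([.551,-.107,.2]))
E
```

```text
[0.47935007 0.23086974 0.19762659] 0.2033402277016401 0.0
[  9.02791065 -33.33774631  -0.21119375]
```

The fingers closed past the boss diameter, so the grasp missed. Looking.

```bash
python3 - <<'E'
from h import *
c=snap('wrist','w2.png');a=snap('scene','a2.png')
w=c['image'][:,:,::-1]; 
print(proj(c,[.479,.233,.06],1),proj(c,r.get_state()['tool_pos'],1))
f=lambda i,u,v,w,h:cv2.resize(i[v:v+h,u:u+w],(400,300),interpolation=cv2.INTER_CUBIC)
cv2.imwrite('pics/g.png',np.hstack([f(w,220,120,200,150),f(a['image'][:,:,::-1],200,210,120,90)]))
E
```

```text
[325.76990023 178.14605177] [323.59795353 230.24821602]
```

View pics/g.png

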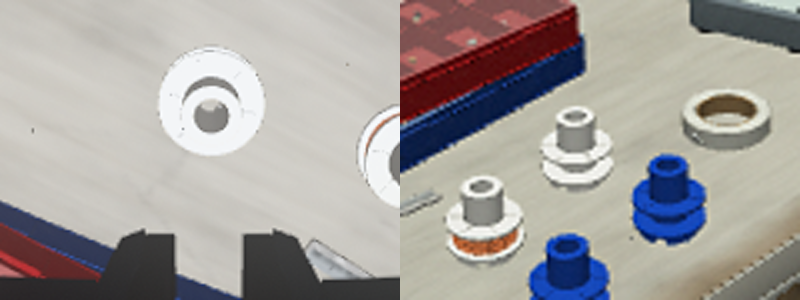

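The bobbin still stands undisturbed at wrist px (325.5,177.5). The fingers probably had not built up grip before the lift, so I'll repeat with a longer, complete closure.

Call:
carry_out(
  rows=[
    [[0,0.1,0],[0,0,0],0],
    [[0,0.1,0],[0,0,0],0],
    [[0,0.1,0],[0,0,0],0],
    [[0,0.1,1],[0,0,0],0],
    [[0,0.1,3],[0,0,0],0],
    [[0,0.1,6],[0,0,0],0],
    [[0,0.1,9],[0,0,0],0],
    [[0,0.1,12],[0,0,0],0],
    [[0,0.1,15],[0,0,0],0],
    [[0,0.1,16],[0,0,0],0],
    [[0,0.1,16.2],[0,0,0],0],
    [[0,0.1,16.2],[0,0,0],0.3],
  ],
  newtons=25,
)

```text
clock: 5.25
tool_pos: [0.4797, 0.2328, 0.0368]
eef_rot: [-0.235, 0.972, 0.0, 0.0]
contact_force: [-0.6, 0.8, 0.0]
opening: 0.93
finger_force: 0.0
```

Call:
carry_out(
  rows=[
    [[0,0,0],[0,0,0],1],
    [[0,0,0],[0,0,0],1],
    [[0,0,0],[0,0,0],1],
    [[0,0,0],[0,0,0],1],
    [[0,0,0],[0,0,0],1],
    [[0,0,0],[0,0,0],1],
    [[0,0,0],[0,0,0],1],
    [[0,0,0],[0,0,0],1],
  ],
  newtons=25,
)

```text
clock: 6.05
tool_pos: [0.4794, 0.2325, 0.0364]
eef_rot: [-0.235, 0.972, 0.0, -0.0]
contact_force: [-0.2, 0.2, 0.2]
opening: 0.208
finger_force: 0.0
```

```bash
python3 - <<'E'
from h import *
st=r.get_state();print(st['opening'],st['finger_force'],st['tool_pos'])
c=snap('wrist','w3.png');a=snap('scene','a3.png');b=snap('side','b3.png')
f=lambda i,u,v,w,h:cv2.resize(i['image'][v:v+h,u:u+w,::-1],(400,300),interpolation=cv2.INTER_CUBIC)
print(proj(c,[.4795,.2325,.06],1),proj(a,[.4795,.2325,.06]),proj(b,[.4795,.2325,.06]))
cv2.imwrite('pics/h.png',np.vstack([np.hstack([f(c,220,120,200,150),f(a,200,210,120,90)]),np.hstack([f(b,260,140,80,60),f(c,0,0,640,400)])]))
E
```

```text
0.2076502002498359 0.0 [0.47940285 0.23248217 0.03638674]
[323.40717505 248.87688104] [252.61853753 244.60830507] [298.84050336 181.73806922]
```

View pics/h.png

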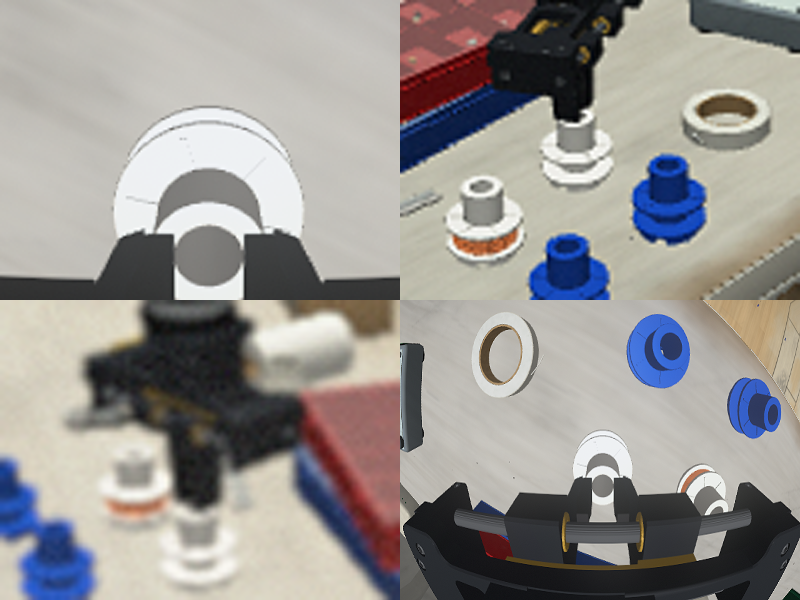

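The picture shows the fingertips at the boss top rim (scene ≈(252,245), side ≈(299,180)), although the state reports TCP z=0.036. The real fingertips therefore end about 24 mm short of the reported TCP. I'll open, go about 22 mm lower (still clear of the bench either way) and close gently, expecting a stop near 0.36.

Call:
carry_out(
  rows=[
    [[0,0,0],[0,0,0],0],
    [[0,0,0],[0,0,0],0],
    [[0,0,0],[0,0,0],0],
    [[0,0,0],[0,0,0],0],
    [[0,0,0],[0,0,0],0],
    [[0,0,0],[0,0,0],0],
    [[0,0,0],[0,0,0],0],
    [[0,0,0.5],[0,0,0],0],
    [[0,0,1],[0,0,0],0],
    [[0,0,1.5],[0,0,0],0],
    [[0,0,2],[0,0,0],0],
    [[0,0,2.2],[0,0,0],0],
  ],
  newtons=5,
)

```text
clock: 7.4
tool_pos: [0.4791, 0.2323, 0.0136]
eef_rot: [-0.235, 0.972, -0.0, -0.0]
contact_force: [-0.3, 0.5, -0.2]
opening: 0.997
finger_force: 0.0
```

Call:
carry_out(
  rows=[
    [[0,0,0],[0,0,0],0.6],
    [[0,0,0],[0,0,0],0.8],
    [[0,0,0],[0,0,0],0.8],
    [[0,0,0],[0,0,0],0.8],
    [[0,0,0],[0,0,0],0.8],
    [[0,0,0],[0,0,0],0.8],
    [[0,0,0],[0,0,0],0.8],
    [[0,0,0],[0,0,0],0.8],
    [[0,0,0],[0,0,0],0.8],
    [[0,0,0],[0,0,0],0.8],
  ],
  newtons=5,
)

```text
clock: 8.4
tool_pos: [0.4795, 0.2324, 0.0145]
eef_rot: [-0.235, 0.972, 0.0, 0.0]
contact_force: [0.5, -0.5, 0.7]
opening: 0.361
finger_force: 5.0
```

Grasped: it stopped at 0.361 (32 mm) with 5 N. I'll regrip 6 mm higher for body clearance over the keeper post, then lift.

Call:
carry_out(
  rows=[
    [[0,0,0],[0,0,0],0.5],
    [[0,0,0],[0,0,0],0.5],
    [[0,0,-0.6],[0,0,0],0.5],
    [[0,0,-0.6],[0,0,0],0.5],
    [[0,0,-0.6],[0,0,0],0.5],
    [[0,0,-0.6],[0,0,0],0.8],
    [[0,0,-0.6],[0,0,0],0.8],
    [[0,0,-0.6],[0,0,0],0.8],
    [[0,0,-0.6],[0,0,0],0.8],
    [[0,0,-0.6],[0,0,0],0.8],
    [[0,0,-0.6],[0,0,0],0.8],
  ],
  newtons=20,
)

```text
clock: 9.5
tool_pos: [0.4794, 0.2324, 0.0204]
eef_rot: [-0.235, 0.972, -0.0, -0.0]
contact_force: [0.0, 0.7, 0.1]
opening: 0.352
finger_force: 20.0
```

Call:
carry_out(
  rows=[
    [[0,0,-1],[0,0,0],0.8],
    [[0,0,-4],[0,0,0],0.8],
    [[0,0,-8],[0,0,0],0.8],
    [[0,0,-12],[0,0,0],0.8],
    [[0.5,-1.5,-16],[0,0,0],0.8],
    [[2,-5,-17],[0,0,0],0.8],
    [[3,-9,-17],[0,0,0],0.8],
    [[4,-13,-17],[0,0,0],0.8],
    [[5,-16,-17],[0,0,0],0.8],
    [[5,-17,-17],[0,0,0],0.8],
    [[5,-17,-17],[0,0,0],0.8],
    [[5,-17,-17],[0,0,0],0.8],
  ],
)

```text
clock: 10.7
tool_pos: [0.5123, 0.0603, 0.1908]
eef_rot: [-0.235, 0.972, 0.001, 0.0]
contact_force: [0.5, 0.0, -1.4]
opening: 0.354
finger_force: 20.0
```

```bash
python3 - <<'E'
from h import *
st=r.get_state();print(st['opening'],st['finger_force'],st['tool_pos'],st['eef_rot'],st['contact_force'])
c=snap('wrist','w4.png');a=snap('scene','a4.png');b=snap('side','b4.png')
f=lambda i,u,v,w,h:cv2.resize(i['image'][v:v+h,u:u+w,::-1],(400,300),interpolation=cv2.INTER_CUBIC)
for p in [.551,-.107,.098],[.577,-.195,.125]:
  print(proj(c,p,1),proj(a,p),proj(b,p))
u,v=(proj(c,[.551,-.107,.098],1)-[80,60]).astype(int);u=max(u,0);v=max(v,0);print(u,v)
cv2.imwrite('pics/i.png',np.vstack([np.hstack([f(c,u,v,160,120),f(a,270,160,80,60)]),np.hstack([f(b,320,190,60,45),f(c,0,0,640,400)])]))
E
```

```text
0.3543934917897288 20.000045401247917 [0.51231752 0.06030958 0.1907707 ] [-2.35475171e-01  9.71879926e-01  8.33279800e-04  3.97907145e-04] [ 0.46815225  0.03400909 -1.36717589]
[150.91448575 147.99992608] [312.35874464 188.87788155] [343.91906285 211.38732311]
[ 68.17903073 141.66373381] [323.35823563 172.04745323] [361.39935991 216.02528451]
70 87
```

View pics/i.png

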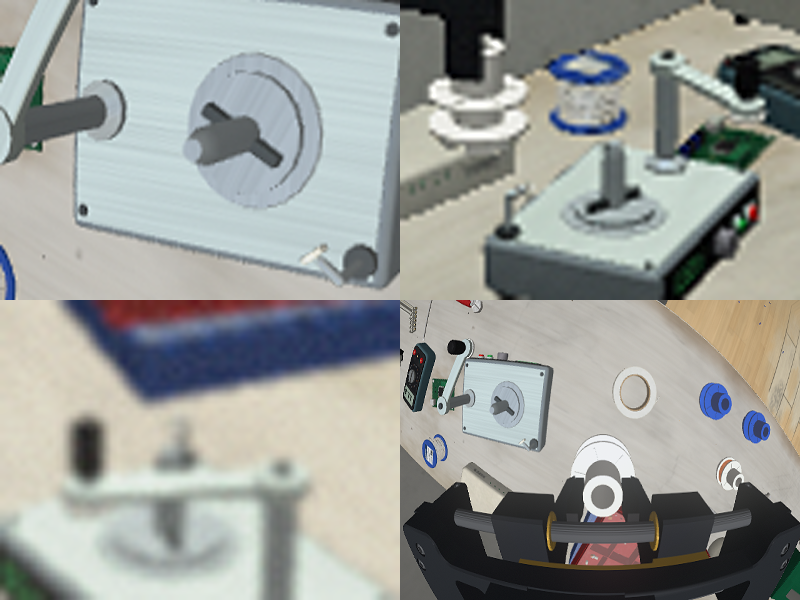

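The picture shows the bobbin held upright. In wrist px the spindle tip is at about (147,148), the plate centre about (172,139) and the bar ends about (155,131) and (179,150). The tip is at about (312.6,189.4) in the scene view and (347,208.8) in the side view.

```bash
python3 - <<'E'
from h import *
c=snap('wrist');a=snap('scene');b=snap('side')
print('tip',plane(c,147.2,147.8,.098,1),plane(a,312.6,189.4,.098),plane(b,347,208.75,.098))
print('plate',plane(c,172,139,.052,1),'post',plane(c,70.8,141.8,.125,1),'knob',plane(c,96,64,.157,1))
e=[plane(c,70+u/2.5,87+v/2.5,.059,1) for u,v in((212,110),(272,158))];print('bar',e,np.degrees(np.arctan2(*(e[1]-e[0])[[1,0]])),sum(e)/2)
os=[ray(c,147.2,147.8,1),ray(a,312.6,189.4),ray(b,347,208.75)]
A=sum(np.eye(3)-np.outer(d,d) for o,d in os);B=sum((np.eye(3)-np.outer(d,d))@o for o,d in os);print(np.linalg.solve(A,B))
# bobbin in hand: boss top centre wrist px
print(r.get_state()['tool_pos'], 'bore px', proj(c,np.array(r.get_state()['tool_pos'])+[0,0,.0395],1))
E
```

```text
tip [ 0.55264846 -0.11085897  0.098     ] [ 0.54760721 -0.1043162   0.098     ] [ 0.56611626 -0.09352064  0.098     ]
plate [ 0.5485132  -0.10750251  0.052     ] post [ 0.57567481 -0.19070541  0.125     ] knob [ 0.48668557 -0.15664561  0.157     ]
bar [array([ 0.54694379, -0.12816449,  0.059     ]), array([ 0.55398325, -0.09226664,  0.059     ])] 78.90526668129006 [ 0.55046352 -0.11021557  0.059     ]
[ 0.55478284 -0.10866231  0.10057743]
[0.51226279 0.05951803 0.19045401] bore px [321.41509121 262.45884768]
```

Call:
carry_out(
  rows=[
    [[1,-4,0],[0,0,0],0.8],
    [[2,-8,0],[0,0,0],0.8],
    [[3,-12,0],[0,0,0],0.8],
    [[4,-15,0],[0,0,0],0.8],
    [[4.3,-16.5,0],[0,0,0],0.8],
    [[4.3,-16.9,0],[0,0,0],0.8],
    [[4.3,-16.9,2],[0,0,0],0.8],
    [[4.3,-16.9,4],[0,0,0],0.8],
    [[4.3,-16.9,5],[0,0,0],0.8],
    [[4.3,-16.9,5],[0,0,0],0.8],
    [[4.3,-16.9,5],[0,0,0],0.8],
  ],
)

```text
clock: 12.1
tool_pos: [0.5517, -0.1103, 0.1409]
eef_rot: [-0.235, 0.972, 0.0, 0.0]
contact_force: [-0.1, -0.7, -1.3]
opening: 0.357
finger_force: 20.0
```

```bash
python3 - <<'E'
from h import *
st=r.get_state();print(st['tool_pos'],st['contact_force'],tool([.5515,-.1095,.1405]))
E
```

```text
[ 0.55173622 -0.11033944  0.14089882] [-0.11703158 -0.70817726 -1.29056959] [-0.01736612  0.08543562  0.03992851]
```

Call:
carry_out(
  rows=[
    [[0,0,1],[0,0,0],0.8],
    [[0,0,1.8],[0,0,0],0.8],
    [[0,0,2.1],[0,0,0],0.8],
    [[0,0,2.3],[0,0,0],0.8],
    [[0,0,2.5],[0,0,0],0.8],
    [[0,0,2.7],[0,0,0],0.8],
    [[0,0,2.8],[0,0,0],0.8],
    [[0,0,2.8],[0,0,0],0.8],
  ],
)

```text
clock: 12.9
tool_pos: [0.5512, -0.1117, 0.1123]
eef_rot: [-0.235, 0.972, 0.0, -0.0]
contact_force: [-0.4, 0.3, -0.1]
opening: 0.355
finger_force: 20.0
```

Call:
carry_out(
  rows=[
    [[0,0,0.3],[0,0,0],0.8],
    [[0,0,0.6],[0,0,0],0.8],
    [[0,0,0.9],[0,0,0],0.8],
    [[0,0,1.2],[0,0,0],0.8],
    [[0,0,1.4],[0,0,0],0.8],
    [[0,0,1.4],[0,0,0],0.8],
  ],
)

```text
clock: 13.5
tool_pos: [0.5513, -0.1118, 0.0981]
eef_rot: [-0.235, 0.972, 0.0, -0.0]
contact_force: [1.2, -0.0, -1.8]
opening: 0.356
finger_force: 20.0
```

```bash
python3 - <<'E'
from h import *
st=r.get_state();print(st['tool_pos'],st['contact_force'],st['moment'],st['finger_force'])
E
```

```text
[ 0.55131942 -0.11178804  0.0980792 ] [ 1.16860548 -0.01225748 -1.8295398 ] [-0.07742365 -0.20626649  0.00532396] 19.999948742624838
```

Call:
carry_out(
  rows=[
    [[0,0,0.4],[0,0,0],0.8],
    [[0,0,0.8],[0,0,0],0.8],
    [[0,0,1.2],[0,0,0],0.8],
    [[0,0,1.5],[0,0,0],0.8],
    [[0,0,1.6],[0,0,0],0.8],
    [[0,0,1.6],[0,0,0],0.8],
  ],
)

```text
clock: 14.1
tool_pos: [0.5513, -0.1117, 0.0822]
eef_rot: [-0.235, 0.972, 0.0, -0.0]
contact_force: [0.8, -0.0, -2.4]
opening: 0.356
finger_force: 20.0
```

Call:
carry_out(
  rows=[
    [[0,0,0.1],[0,0,0],0.8],
    [[0,0,0.2],[0,0,0],0.8],
    [[0,0,0.3],[0,0,0],0.8],
    [[0,0,0.3],[0,0,0],0.8],
  ],
)

```text
clock: 14.5
tool_pos: [0.5515, -0.1116, 0.0795]
eef_rot: [-0.235, 0.972, 0.0, 0.0]
contact_force: [1.5, 0.1, 0.1]
opening: 0.351
finger_force: 20.0
```

Contact came at 0.0795, which is the bar top. Press slightly and turn.

Call:
carry_out(
  rows=[
    [[0,0,0.1],[0,0,0],0.8],
    [[0,0,0.1],[0,0,-3],0.8],
    [[0,0,0.1],[0,0,-6],0.8],
    [[0,0,0.1],[0,0,-9],0.8],
    [[0,0,0.1],[0,0,-12],0.8],
  ],
)

```text
clock: 15.0
tool_pos: [0.5519, -0.1114, 0.0793]
eef_rot: [-0.336, 0.942, -0.0, 0.001]
contact_force: [0.1, 0.6, 6.3]
opening: 0.352
finger_force: 20.0
```

Call:
carry_out(
  rows=[
    [[0,0,0],[0,0,-3],0.8],
    [[0,0,0],[0,0,-6],0.8],
    [[0,0,0],[0,0,-9],0.8],
    [[0,0,0],[0,0,-12],0.8],
    [[0,0,0],[0,0,-15],0.8],
  ],
)

```text
clock: 15.5
tool_pos: [0.5519, -0.1114, 0.0793]
eef_rot: [-0.456, 0.89, -0.0, 0.001]
contact_force: [-1.2, -0.1, 6.5]
opening: 0.352
finger_force: 20.0
```

Call:
carry_out(
  rows=[
    [[0,0,0],[0,0,-3],0.8],
    [[0,0,0],[0,0,-6],0.8],
    [[0,0,0],[0,0,-9],0.8],
    [[0,0,0],[0,0,-12],0.8],
    [[0,0,0],[0,0,-15],0.8],
  ],
)

```text
clock: 16.0
tool_pos: [0.5518, -0.1114, 0.0793]
eef_rot: [-0.568, 0.823, -0.0, 0.001]
contact_force: [0.3, -0.4, 6.3]
opening: 0.353
finger_force: 20.0
```

Call:
carry_out(
  rows=[
    [[0,0,0],[0,0,-3],0.8],
    [[0,0,0],[0,0,-6],0.8],
    [[0,0,0],[0,0,-9],0.8],
    [[0,0,0],[0,0,-12],0.8],
    [[0,0,0],[0,0,-15],0.8],
  ],
)

```text
clock: 16.5
tool_pos: [0.5515, -0.1113, 0.0792]
eef_rot: [-0.671, 0.742, -0.0, 0.0]
contact_force: [-1.1, -0.2, 5.6]
opening: 0.352
finger_force: 20.0
```

57° turned without a drop, and the body is nearing the keeper knob. I'll relax, regrip the boss 56° back and continue.

Call:
carry_out(
  rows=[
    [[0,0,-0.1],[0,0,0],0.8],
    [[0,0,-0.1],[0,0,0],0.5],
    [[0,0,-0.1],[0,0,0],0.5],
    [[0,0,-0.1],[0,0,0],0.5],
    [[0,0,-0.1],[0,0,8],0.5],
    [[0,0,-0.1],[0,0,16],0.5],
    [[0,0,-0.1],[0,0,24],0.5],
    [[0,0,-0.1],[0,0,32],0.5],
    [[0,0,-0.1],[0,0,40],0.5],
    [[0,0,-0.1],[0,0,48],0.5],
    [[0,0,-0.1],[0,0,56],0.5],
    [[0,0,-0.1],[0,0,56],0.5],
  ],
)

```text
clock: 17.7
tool_pos: [0.5512, -0.1115, 0.0794]
eef_rot: [-0.243, 0.97, -0.0, -0.0]
contact_force: [0.2, -0.1, -0.9]
opening: 0.503
finger_force: 0.0
```

Call:
carry_out(
  rows=[
    [[0,0,0],[0,0,0],0.8],
    [[0,0,0],[0,0,0],0.8],
    [[0,0,0],[0,0,0],0.8],
    [[0,0,0],[0,0,0],0.8],
    [[0,0,0],[0,0,0],0.8],
    [[0,0,0.1],[0,0,0],0.8],
    [[0,0,0.1],[0,0,-3],0.8],
    [[0,0,0.1],[0,0,-6],0.8],
    [[0,0,0.1],[0,0,-9],0.8],
    [[0,0,0.1],[0,0,-12],0.8],
  ],
)

```text
clock: 18.7
tool_pos: [0.5513, -0.1119, 0.0783]
eef_rot: [-0.344, 0.939, -0.0, -0.0]
contact_force: [0.9, -1.0, -1.1]
opening: 0.352
finger_force: 20.0
```

Contact force is gone and z is lower, so the slot seems to have engaged. Lower gently.

Call:
carry_out(
  rows=[
    [[0,0,0.1],[0,0,0],0.8],
    [[0,0,0.2],[0,0,0],0.8],
    [[0,0,0.2],[0,0,0],0.8],
  ],
)

```text
clock: 19.0
tool_pos: [0.5513, -0.1117, 0.0762]
eef_rot: [-0.343, 0.939, 0.0, 0.0]
contact_force: [0.6, 0.1, -1.2]
opening: 0.353
finger_force: 20.0
```

Call:
carry_out(
  rows=[
    [[0,0,0.1],[0,0,0],0.8],
    [[0,0,0.2],[0,0,0],0.8],
    [[0,0,0.3],[0,0,0],0.8],
    [[0,0,0.35],[0,0,0],0.8],
    [[0,0,0.4],[0,0,0],0.8],
    [[0,0,0.4],[0,0,0],0.8],
  ],
)

```text
clock: 19.6
tool_pos: [0.5515, -0.1115, 0.0725]
eef_rot: [-0.343, 0.939, 0.0, 0.0]
contact_force: [1.3, 0.5, -0.4]
opening: 0.355
finger_force: 20.0
```

Call:
carry_out(
  rows=[
    [[0,0,0.05],[0,0,0],0.8],
    [[0,0,0.1],[0,0,0],0.8],
    [[0,0,0.1],[0,0,0],0.8],
  ],
)

```text
clock: 19.9
tool_pos: [0.5519, -0.1115, 0.0724]
eef_rot: [-0.343, 0.939, -0.0, 0.001]
contact_force: [-0.6, -0.2, 7.2]
opening: 0.356
finger_force: 20.0
```

Firm stop at 0.0724, which is fully home. Release and rise.

Call:
carry_out(
  rows=[
    [[0,0,-0.1],[0,0,0],0.8],
    [[0,0,-0.1],[0,0,0],0.5],
    [[0,0,-0.1],[0,0,0],0.4],
    [[0,0,-0.1],[0,0,0],0.4],
    [[0,0,-0.1],[0,0,0],0.4],
    [[0,0,-1],[0,0,0],0.4],
    [[0,0,-3],[0,0,0],0.4],
    [[0,0,-6],[0,0,0],0.4],
    [[0,0,-9],[0,0,0],0.4],
    [[0,0,-12],[0,0,0],0.4],
    [[0,0,-13],[0,0,0],0.4],
    [[0,0,-13],[0,0,0],0.4],
  ],
)

```text
clock: 21.1
tool_pos: [0.5522, -0.1118, 0.2029]
eef_rot: [-0.343, 0.939, -0.001, 0.001]
contact_force: [-0.3, -0.5, 0.4]
opening: 0.604
finger_force: 0.0
```

```bash
python3 - <<'E'
from h import *
st=r.get_state();print(st['opening'],st['tool_pos'],st['eef_rot'],st['contact_force'])
c=snap('wrist','w5.png');a=snap('scene','a5.png');b=snap('side','b5.png')
f=lambda i,u,v,w,h:cv2.resize(i['image'][v:v+h,u:u+w,::-1],(400,300),interpolation=cv2.INTER_CUBIC)
print(proj(c,[.5515,-.1115,.112],1),proj(a,[.5515,-.1115,.112]),proj(c,[.488,-.165,.157],1))
cv2.imwrite('pics/j.png',np.vstack([np.hstack([f(c,160,60,280,210),f(a,270,160,100,75)]),np.hstack([f(b,310,185,80,60),f(c,0,0,640,400)])]))
E
```

```text
0.6035713400341989 [ 0.55217074 -0.11175398  0.20288766] [-3.42967240e-01  9.39346020e-01 -7.41291606e-04  1.40640191e-03] [-0.26572973 -0.5071432   0.3610573 ]
[324.63315058 189.17962326] [313.16208194 184.60237464] [324.56997487  92.69769736]
```

View pics/j.png

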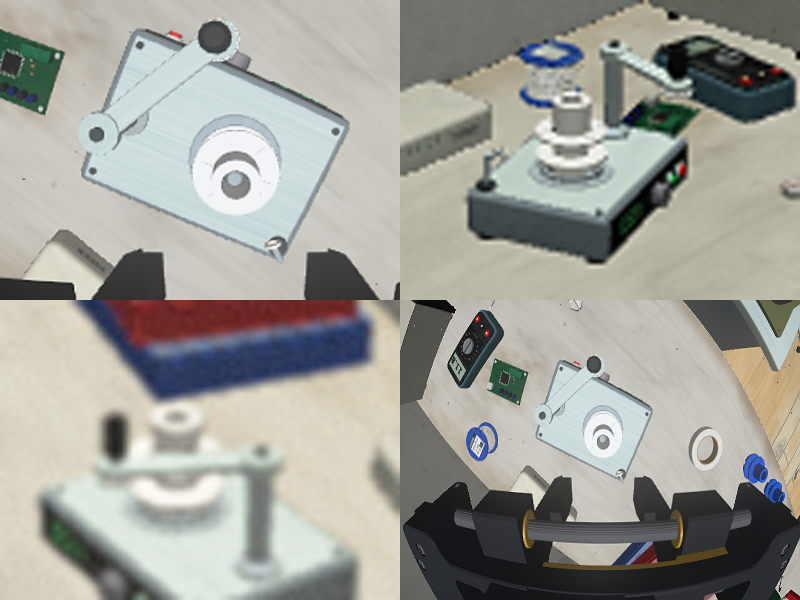

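The picture shows the bobbin seated flat on the plate with the spindle inside its bore. The knob top is at wrist px (310.5,86.6) and the post top at (228,153.8). Now I'll work out the keeper swing.

```bash
python3 - <<'E'
from h import *
st=r.get_state();print(np.round(st['q'],2))
c=snap('wrist');a=snap('scene');b=snap('side')
def tri(*os):
    A=sum(np.eye(3)-np.outer(d,d) for o,d in os);B=sum((np.eye(3)-np.outer(d,d))@o for o,d in os);return np.linalg.solve(A,B).round(4)
kc=ray(c,310.5,86.6,1);ka=ray(a,270+279/4,160+52/4);kb=ray(b,310+115/5,185+118/5)
print('knob',plane(c,310.5,86.6,.157,1),plane(a,270+279/4,160+52/4,.157),plane(b,333,208.6,.157),tri(kc,ka,kb))
p=plane(c,227.9,153.8,.126,1);print('post',p,plane(a,270+213/4,160+47/4,.126),plane(b,310+264/5,185+157/5,.126))
s=plane(c,160+236/1.4286,60+180/1.4286,.1,1);print('spin',s)
# blob of the dark knob
g=c['image'][65:115,285:340].max(2);m=(g<75).astype(np.uint8)
n,l,stt,cen=cv2.connectedComponentsWithStats(m);print([(stt[i].tolist(),(cen[i]+[285,65]).round(1)) for i in range(1,n) if stt[i,4]>20])
E
```

```text
[ 0.49  0.68 -0.63  1.76  0.5   0.87  1.9 ]
knob [ 0.48877966 -0.17528263  0.157     ] [ 0.48178229 -0.16418172  0.157     ] [ 0.49179242 -0.17963787  0.157     ] [ 0.4906 -0.1752  0.153 ]
post [ 0.57371532 -0.19639693  0.126     ] [ 0.5774728  -0.19495302  0.126     ] [ 0.57959601 -0.19997959  0.126     ]
spin [ 0.54833936 -0.1114652   0.1       ]
[([12, 12, 22, 22, 200], array([308.2,  87.8]))]
```

Call:
carry_out(
  rows=[
    [[1,0,0],[0,0,-8.5],0.4],
    [[3,0,0],[0,0,-17],0.4],
    [[5,-0.5,0],[0,0,-25.5],0.4],
    [[7,-0.9,0],[0,0,-34],0.4],
    [[8.5,-0.9,0],[0,0,-42.5],0.4],
    [[8.8,-0.9,0],[0,0,-51],0.4],
    [[8.8,-0.9,0],[0,0,-59.5],0.4],
    [[8.8,-0.9,0],[0,0,-68],0.4],
    [[8.8,-0.9,0],[0,0,-76.5],0.4],
    [[8.8,-0.9,0],[0,0,-85],0.4],
    [[8.8,-0.9,0],[0,0,-93.5],0.4],
    [[8.8,-0.9,0],[0,0,-102],0.4],
  ],
)

```text
clock: 22.6
tool_pos: [0.4564, -0.1186, 0.1513]
eef_rot: [0.908, -0.416, 0.05, 0.021]
contact_force: [1.1, -0.7, 0.5]
opening: 0.6
finger_force: 0.0
```

Call:
carry_out(
  rows=[
    [[0,0,0],[0,0,-8],0.4],
    [[0,0,0],[0,0,-16],0.4],
    [[0,0,0],[0,0,-24],0.4],
    [[0,0,0],[0,0,-24],0.4],
    [[0,0,0],[0,0,-24],0.4],
  ],
)

```text
clock: 23.1
tool_pos: [0.4135, -0.0735, 0.1133]
eef_rot: [0.969, -0.236, 0.069, 0.04]
contact_force: [-0.9, -1.0, -0.2]
opening: 0.602
finger_force: 0.0
```

```bash
python3 - <<'E'
from h import *
st=r.get_state();print(st['tool_pos'],st['eef_rot'],np.round(st['q'],2),st['contact_force'])
X=R.from_quat(st['eef_rot']).as_matrix();print(X.round(3),np.degrees(np.arctan2(X[1,1],X[0,1])))
print(tool([.4914,-.1756,.112]))
c=snap('wrist','w6.png')
print(proj(c,[.4914,-.1756,.157],1))
g=c['image'][100:240,250:400].max(2);m=(g<60).astype(np.uint8)
n,l,stt,cen=cv2.connectedComponentsWithStats(m);
for i in range(1,n):
  if stt[i,4]>60: print(stt[i].tolist(),(cen[i]+[250,100]).round(1),plane(c,*(cen[i]+[250,100]),.15,1).round(4))
E
```

```text
[ 0.41345467 -0.07346223  0.1132707 ] [ 0.9685392  -0.23583115  0.06868185  0.03997865] [ 0.72  1.05 -1.47  2.36  1.37  1.25  2.65] [-0.85280519 -0.96083457 -0.24559934]
[[ 0.879 -0.462  0.114]
 [-0.451 -0.886 -0.11 ]
 [ 0.152  0.045 -0.987]] -117.5669539706625
[11.44449083  5.43576835  2.13733447]
[437.38707443  20.68957743]
```

The last joint ran to its limit: negative tool turn raises q7. I'll back off the other way, upward and level first, computing the turns from the measured pose.

```bash
cat >> h.py <<'E'
def turn(yaw):
    "rotvec (deg, tool axes) to tool straight down with tool y at yaw deg"
    t=np.radians(yaw);y=np.array([np.cos(t),np.sin(t),0]);z=np.array([0,0,-1.]);x=np.cross(y,z)
    return np.degrees((R.from_quat(r.get_state()['eef_rot']).inv()*R.from_matrix(np.c_[x,y,z])).as_rotvec()).round(1)
E
python3 - <<'E'
from h import *
for y in(180,150,130):print(y,turn(y))
print(tool([.4135,-.0735,.2]),tool([.4914,-.1756,.2]))
E
```

```text
180 [-2.5 -9.3 62.4]
150 [-5.1 -8.8 92.3]
130 [ -6.9  -8.3 112.2]
[ 1.27605241  0.39339219 -8.55520809] [12.7443581   5.81213612 -6.5443926 ]
```

Call:
carry_out(
  rows=[
    [[0.5,0.1,-3],[0,-1,7],0.4],
    [[1,0.3,-6],[0,-2,15],0.4],
    [[1.3,0.4,-8.5],[0,-4,23],0.4],
    [[1.3,0.4,-8.5],[-1,-5,31],0.4],
    [[1.3,0.4,-8.5],[-1,-6,39],0.4],
    [[1.3,0.4,-8.5],[-2,-7,47],0.4],
    [[1.3,0.4,-8.5],[-2,-9,55],0.4],
    [[1.3,0.4,-8.5],[-2.5,-9.3,62.4],0.4],
  ],
)

```text
clock: 23.95
tool_pos: [0.4151, -0.0752, 0.2003]
eef_rot: [-0.703, 0.711, -0.0, 0.001]
contact_force: [-0.2, -0.7, 0.0]
opening: 0.6
finger_force: 0.0
```

```bash
python3 - <<'E'
from h import *
st=r.get_state();print(st['tool_pos'],st['eef_rot'],np.round(st['q'],2))
for y in(130,100,76):print(y,turn(y))
print(tool([.4914,-.1756,.2]))
E
```

```text
[ 0.41514743 -0.07522461  0.20034015] [-7.03345616e-01  7.10847279e-01 -4.14589724e-04  9.58412256e-04] [ 0.85  0.78 -1.35  2.13  0.92  1.03  2.12]
130 [-0.1  0.1 49.4]
100 [-0.1  0.1 79.4]
76 [-0.000e+00  1.000e-01  1.034e+02]
[ 9.95610816 -7.73124168  0.04123549]
```

Call:
carry_out(
  rows=[
    [[0.5,-0.5,0],[0,0,8.4],0.4],
    [[1.5,-1,0],[0,0,16.8],0.4],
    [[3,-2,0],[0,0,25],0.4],
    [[4.5,-3.5,0],[0,0,33.5],0.4],
    [[6,-5,0],[0,0,42],0.4],
    [[8,-6.5,0],[0,0,50],0.4],
    [[9.5,-7.5,0],[0,0,58.5],0.4],
    [[10,-7.7,0],[0,0,67],0.4],
    [[10,-7.7,0],[0,0,75],0.4],
    [[10,-7.7,0],[0,0,83.5],0.4],
    [[10,-7.7,0],[0,0,92],0.4],
    [[10,-7.7,0],[0,0,100],0.4],
  ],
)

```text
clock: 25.15
tool_pos: [0.4918, -0.1751, 0.2008]
eef_rot: [0.091, 0.996, -0.0, 0.002]
contact_force: [-0.4, 0.5, -0.3]
opening: 0.601
finger_force: 0.0
```

```bash
python3 - <<'E'
from h import *
st=r.get_state();print(st['tool_pos'],st['eef_rot'],np.round(st['q'],2),turn(76))
c=snap('wrist','w6.png');k=proj(c,[.4914,-.1756,.157],1);print(k,tool([.4914,-.1756,.112]))
u,v=(k-40).astype(int)
g=c['image'][v:v+80,u:u+80].max(2);m=(g<75).astype(np.uint8)
n,l,stt,cen=cv2.connectedComponentsWithStats(m);
for i in range(1,n):
  if stt[i,4]>60: q=cen[i]+[u,v];print(stt[i].tolist(),q.round(1),plane(c,*q,.152,1).round(4))
# bobbin check: bright boss near predicted place
print(proj(c,[.5515,-.1115,.112],1))
E
```

```text
[ 0.4918143  -0.17512897  0.20075524] [ 9.14876433e-02  9.95805026e-01 -2.16593318e-04  1.52120612e-03] [ 0.77  0.69 -0.88  1.87  0.68  0.9   0.95] [-0.   0.2  3.5]
[322.8797547  207.22419326] [ 0.06773436 -0.06614907  8.89892722]
[44, 0, 28, 12, 63] [339.  172.4] [ 0.4686 -0.1593  0.152 ]
[0, 17, 27, 18, 105] [293.9 193.9] [ 0.4787 -0.1954  0.152 ]
[30, 21, 21, 27, 270] [321.4 198.9] [ 0.4864 -0.1758  0.152 ]
[400.78000423 238.01150334]
```

Call:
carry_out(
  rows=[
    [[0.3,0,2],[0,0,0],0.4],
    [[0.3,0,5],[0,0,0],0.4],
    [[0.3,0,7.5],[0,0,0],0.4],
    [[0.3,0,8.5],[0,0,0],0.4],
    [[0.3,0,8.9],[0,0,0],0.4],
    [[0.3,0,8.9],[0,0,0],0.6],
    [[0.3,0,8.9],[0,0,0],0.7],
    [[0.3,0,8.9],[0,0,0],0.95],
    [[0.3,0,8.9],[0,0,0],0.95],
    [[0.3,0,8.9],[0,0,0],0.95],
    [[0.3,0,8.9],[0,0,0],0.95],
    [[0.3,0,8.9],[0,0,0],0.95],
  ],
  newtons=6,
)

```text
clock: 26.4
tool_pos: [0.4884, -0.1737, 0.1116]
eef_rot: [0.087, 0.996, -0.001, 0.001]
contact_force: [0.0, -0.3, 3.6]
opening: 0.191
finger_force: 6.0
```

The knob is held (16.8 mm). Compute the arc.

```bash
python3 - <<'E'
from h import *
st=r.get_state();M=R.from_quat(st['eef_rot']);p=np.array(st['tool_pos']);pv=np.array([.577,-.196])
s=np.array([.5517,-.1115])-pv;t1=np.degrees(np.arctan2(s[1],s[0]));d=p[:2]-pv;t0=np.degrees(np.arctan2(d[1],d[0]));print(t0,t1,np.linalg.norm(s),np.linalg.norm(d),np.round(st['q'],2))
u=lambda t:.088*np.array([np.cos(np.radians(t)),np.sin(np.radians(t)),0])
for k in range(5,66,5):print(k,(100*M.inv().apply(u(t0-k)-u(t0))).round(2))
E
```

```text
165.87001947567697 106.66813565875039 0.08820623560724038 0.09139808096638544 [ 0.7   0.81 -0.76  1.96  0.85  0.73  0.81]
5 [-0.09  0.76 -0.  ]
10 [-0.24  1.51 -0.  ]
15 [-0.46  2.25 -0.  ]
20 [-0.75  2.96 -0.  ]
25 [-1.09  3.65 -0.  ]
30 [-1.49  4.3  -0.  ]
35 [-1.95  4.92 -0.  ]
40 [-2.46  5.49 -0.  ]
45 [-3.02  6.02  0.  ]
50 [-3.62  6.5   0.  ]
55 [-4.27  6.92  0.  ]
60 [-4.94  7.28  0.  ]
65 [-5.65  7.59  0.  ]
```

Call:
carry_out(
  rows=[
    [[0,0,-0.2],[0,0,0],0.95],
    [[-0.09,0.76,-0.2],[0,0,5],0.95],
    [[-0.24,1.51,-0.2],[0,0,10],0.95],
    [[-0.46,2.25,-0.2],[0,0,15],0.95],
    [[-0.75,2.96,-0.2],[0,0,20],0.95],
    [[-1.09,3.65,-0.2],[0,0,25],0.95],
    [[-1.49,4.3,-0.2],[0,0,30],0.95],
    [[-1.49,4.3,-0.2],[0,0,30],0.95],
  ],
)

```text
clock: 27.2
tool_pos: [0.5108, -0.1331, 0.1128]
eef_rot: [0.341, 0.94, 0.0, 0.001]
contact_force: [1.8, -1.2, -4.2]
opening: 0.187
finger_force: 6.0
```

```bash
python3 - <<'E'
from h import *
st=r.get_state();M=R.from_quat(st['eef_rot']);p=np.array(st['tool_pos']);pv=np.array([.577,-.196])
t1=106.67;d=p[:2]-pv;t0=np.degrees(np.arctan2(d[1],d[0]));print(t0,np.linalg.norm(d),p,st['opening'],st['contact_force'],np.round(st['q'],2))
u=lambda t:.088*np.array([np.cos(np.radians(t)),np.sin(np.radians(t)),0])
for k in range(5,36,5):print(k,(100*M.inv().apply(u(t0-k)-u(t0))).round(2))
E
```

```text
136.45121446307897 0.09132915181944513 [ 0.51080573 -0.13307678  0.11284516] 0.1869221051838512 [ 1.80486226 -1.20241885 -4.20465251] [ 0.54  0.78 -0.63  1.94  0.73  0.66  0.33]
5 [-0.08  0.76  0.  ]
10 [-0.23  1.52  0.  ]
15 [-0.44  2.25  0.  ]
20 [-0.72  2.97  0.  ]
25 [-1.06  3.66  0.  ]
30 [-1.46  4.32  0.  ]
35 [-1.91  4.94  0.01]
```

Call:
carry_out(
  rows=[
    [[-0.08,0.76,0.1],[0,0,5],0.95],
    [[-0.23,1.52,0.1],[0,0,10],0.95],
    [[-0.44,2.25,0.1],[0,0,15],0.95],
    [[-0.72,2.97,0.1],[0,0,20],0.95],
    [[-1.06,3.66,0.1],[0,0,25],0.95],
    [[-1.06,3.66,0.1],[0,0,25],0.95],
  ],
)

```text
clock: 27.8
tool_pos: [0.5425, -0.112, 0.1125]
eef_rot: [0.536, 0.844, 0.0, 0.001]
contact_force: [0.8, 0.4, 3.5]
opening: 0.19
finger_force: 6.0
```

Call:
carry_out(
  rows=[
    [[0,0.2,0],[0,0,1],0.95],
    [[-0.1,0.4,0],[0,0,3],0.95],
    [[-0.1,0.6,0],[0,0,4],0.95],
    [[-0.1,0.6,0],[0,0,4],0.95],
  ],
)

```text
clock: 28.2
tool_pos: [0.5479, -0.1102, 0.1124]
eef_rot: [0.566, 0.824, 0.0, 0.001]
contact_force: [-1.2, 2.8, 3.9]
opening: 0.187
finger_force: 6.0
```

```bash
cat > k.py <<'E'
from h import *
st=r.get_state();M=R.from_quat(st['eef_rot']);p=np.array(st['tool_pos']);pv=np.array([.577,-.196])
d=p[:2]-pv;t0=np.degrees(np.arctan2(d[1],d[0]));print(t0,np.linalg.norm(d),p,st['opening'],M.inv().apply(st['contact_force']).round(1),np.round(st['q'],2))
print(M.as_matrix()[:2,:2])
E
python3 k.py
```

```text
108.7560459498956 0.09060282973327623 [ 0.54786762 -0.11020852  0.11242564] 0.1865827540371612 [ 3.1 -0.1 -3.9] [ 0.41  0.78 -0.5   1.85  0.58  0.66 -0.07]
[[-0.3592871   0.93322575]
 [ 0.9332269   0.35928757]]
```

Call:
carry_out(
  rows=[
    [[-0.1,0.2,0],[0,0,1],0.95],
    [[-0.1,0.4,0],[0,0,2],0.95],
    [[-0.1,0.4,0],[0,0,2],0.95],
  ],
)

```text
clock: 28.5
tool_pos: [0.5509, -0.1093, 0.1123]
eef_rot: [0.58, 0.814, -0.0, -0.0]
contact_force: [-2.1, 3.0, 6.6]
opening: 0.183
finger_force: 6.0
```

```bash
python3 k.py
```

```text
106.75344672671199 0.09056688507743747 [ 0.55089374 -0.10927731  0.11231638] 0.18275028123125153 [ 3.6 -1.  -6.6] [ 0.4   0.78 -0.49  1.84  0.57  0.66 -0.09]
[[-0.32680552  0.94509144]
 [ 0.94509154  0.32680567]]
```

Call:
carry_out(
  rows=[
    [[0.1,0.2,-0.05],[0,0,1],0.95],
    [[0.1,0.4,-0.05],[0,0,2],0.95],
    [[0.1,0.4,-0.05],[0,0,2],0.95],
    [[0.1,0.4,-0.05],[0,0,2],0.95],
  ],
)

```text
clock: 28.9
tool_pos: [0.551, -0.1096, 0.112]
eef_rot: [0.595, 0.804, -0.003, -0.002]
contact_force: [-7.9, -0.1, 7.8]
opening: 0.185
finger_force: 6.0
```

```bash
python3 k.py
```

```text
106.72217945980384 0.09026334173890738 [ 0.55102841 -0.10955379  0.11202946] 0.1851774963856616 [ 2.2 -7.7 -7.8] [ 0.39  0.78 -0.48  1.83  0.56  0.67 -0.12]
[[-0.29208227  0.95636702]
 [ 0.95639258  0.29206571]]
```

Hard stop at the shut angle (7.7 N, no motion). Relax, release and rise.

Call:
carry_out(
  rows=[
    [[0,-0.3,-0.1],[0,0,0],0.95],
    [[0,-0.3,-0.1],[0,0,0],0.6],
    [[0,-0.3,-0.1],[0,0,0],0.6],
    [[0,-0.3,-0.1],[0,0,0],0.6],
    [[0,-0.3,-0.1],[0,0,0],0.6],
    [[0,-0.3,-1],[0,0,0],0.6],
    [[0,-0.3,-3],[0,0,0],0.6],
    [[0,-0.3,-6],[0,0,0],0.6],
    [[0,-0.3,-9],[0,0,0],0.6],
    [[0,-0.3,-12],[0,0,0],0.6],
    [[0,-0.3,-13],[0,0,0],0.6],
    [[0,-0.3,-13],[0,0,0],0.6],
  ],
)

```text
clock: 30.1
tool_pos: [0.5531, -0.1089, 0.2443]
eef_rot: [0.595, 0.804, 0.001, 0.002]
contact_force: [0.7, -0.5, -0.4]
opening: 0.399
finger_force: 0.0
```

```bash
python3 k.py; python3 - <<'E'
from h import *
c=snap('wrist','w7.png')
k=proj(c,[.5517,-.1115,.15],1);print(k);u,v=(k-40).astype(int)
m=(c['image'][v:v+80,u:u+80].max(2)<75).astype(np.uint8)
n,l,stt,cen=cv2.connectedComponentsWithStats(m)
for i in range(1,n):
  if stt[i,4]>60: q=cen[i]+[u,v];print(stt[i].tolist(),q.round(1),plane(c,*q,.15,1).round(4))
E
```

```text
105.32533626334235 0.09031978732635786 [ 0.55312852 -0.10889193  0.2442967 ] 0.39872401187156253 [-0.7  0.5  0.4] [ 0.46  0.61 -0.59  1.71  0.41  0.94  0.01]
[[-0.29275028  0.95617842]
 [ 0.95618543  0.29275868]]
[321.25908958 191.27023407]
```

```bash
python3 - <<'E'
from h import *
c=snap('wrist')
u,v=270,130
g=c['image'][v:v+105,u:u+105].max(2);print(g.min())
for t in(80,95,110):
  n,l,stt,cen=cv2.connectedComponentsWithStats((g<t).astype(np.uint8))
  for i in range(1,n):
    if stt[i,4]>25: q=cen[i]+[u,v];print(t,stt[i].tolist(),q.round(1),plane(c,*q,.15,1).round(4))
E
```

```text
66
80 [44, 51, 17, 22, 109] [321.3 189.4] [ 0.5498 -0.1095  0.15  ]
95 [0, 22, 3, 57, 66] [271.3 179.7] [ 0.5043 -0.1139  0.15  ]
95 [44, 51, 17, 22, 305] [321.9 191.4] [ 0.5508 -0.1111  0.15  ]
110 [0, 14, 6, 91, 136] [271.7 187.8] [ 0.5065 -0.1211  0.15  ]
110 [44, 51, 17, 22, 313] [322.  191.4] [ 0.5509 -0.1111  0.15  ]
```

The knob is at (0.551,−0.111), directly over the spindle axis, so the keeper is shut. Handing in.

```bash
python3 -c "
from plant import r
print(r.finish_job())"
```

```text
the job is handed in; nothing more can be done
None
```

The white bobbin is fully home on the spindle, the keeper arm is swung shut against its stop over the top, and I handed the job in at about 30 s (no verdict was returned); nothing else was gripped or pushed, though I didn't re-check the other items' positions afterwards.

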